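Lower the socket case lid shut on a finger

ROBOT

A 6-joint arm with a two-finger parallel gripper is mounted at the origin on a cart in front of the work surface, level with it; the furniture and walls round the work are solid. World frame = base frame: x ahead of the robot, y to its left, z up, the work surface at z = 0. Lengths are in mm, angles in rad, forces in N, time in s.
With the tool pointing down it reaches from about 275 to 825 mm from the base axis. Payload 4.9 kg.
Tool frame: the origin (TCP) lies at the very end of the fingers, on their centre line; the grasp point (between the pads) lies 19 mm behind it; z points along the fingers, y is the line along which they close (so a half turn about z gives the same grasp; the last joint's range is limited). The gripper opens to 85 mm and grips with 20 to 120 N. Pads are 22 mm wide; open, the fingers measure 114 mm over their backs; the gripper's body (76 mm by 85 mm) begins 54 mm behind the grasp point. The pads swing forward as they close: fully open they stand 13 mm farther back than shut.
Start: joints at [-1.409, 0.326, -0.193, 1.052, 0, 1.437], TCP at [160.34, -526.127, 231.281] pointing down, gripper open.
Joint ranges: [-2.65, 2.65], [-0.97, 1.79], [-1.3, 1.35], [-1.93, 2.1], [-1.47, 1.37], [-3.14, 3.14]. Speed limits (rad/s): [2.57, 2.57, 3.14, 3.14, 3.14, 3.14].

INTERFACE

Orientations are given as [roll, pitch, yaw] about the fixed x, y, z axes, in that order (R = Rz(yaw) Ry(pitch) Rx(roll)).
In Python, from bench import bot, solve_ik, imaging gives the robot as it stands. Calls block until the motion is done:
- bot.move_ptp(position, orientation): joint-space move of the TCP to a pose.
- bot.movel(position, rot=None, max_speed=150, threshold=None): straight line of the TCP; rot=None keeps the orientation; max_speed is the mean speed in mm/s. With threshold (N) it stops when the force on the tool has changed by that much, and returns True; else False.
- bot.move_j(angles): joint-space move.
- bot.grip(opening, effort=None): opening from 0.0 (shut) to 1.0 (fully open); effort is the grip in N (None keeps the last); returns when the fingers have stopped.
- bot.dwell(seconds).
- solve_ik(position, orientation): joint angles nearest the present ones, or None.
- bot.get_state(): the state.
- imaging.capture(name): name is "scene" or "top" or "wrist"; returns the picture (480x640x3 uint8, blue, green, red); there is no depth.
- imaging.camera_model(name): a dict with "K" (3x3 intrinsics, pixels), "k1" (the pictures are not rectified: a ray, as slopes to the right and down, at radius r is drawn at 1 + k1 r^2 times it, then the intrinsics apply), "position" and "rotation" of the camera in the world. Camera axes: x right, y up, looking along -z (the intrinsics and any distortion apply to the point x, -y, -z); pixel columns grow to the right and rows downward; lengths in mm; the calibration is good to about 2 mm. A picture is of the moment at which its call begins: read the wrist's pose just before it. camera_model takes no time and is no camera call; for the wrist camera it gives the pose at the moment of the call.
A pose or a line that the arm cannot do raises bot.IKError and nothing moves.
- bot.sign_off(): hands the job in; it is judged then, once.
The state is a dict: "t": time; "qpos": joint angles; "joint_velocities": joint speeds; "effort": joint torques, N m; "tcp_pos": TCP position; "orientation": TCP orientation; "contact_force": force on the tool from outside, world axes, zero at the start; "wrist_torque": the same for the moment, N m; "opening": opening from 0.0 (shut) to 1.0 (fully open); "gripper_force": force on a finger pad.
Only numpy, scipy, OpenCV 4.12 (cv2) and the standard library are available. Lean on these libraries where they do the work, as an engineer would, in place of code of your own. Each camera call takes 0.05 s, during which the arm holds its last target. There are 200 camera calls.

TASK

The lid of the blue socket case stands open on its stiff hinge. Tip it forward with a fingertip, catch it on a finger as it falls, well before it lands, and lower it on that finger until it is fully shut, so that it never slams. Do not pinch or force the lid, do not disturb the standing bolt, the black tape or the small wrench beside the case, and finish with the hand clear.

Things in the scene. Friction and masses are not known exactly. Their poses are not given: they have to be found in the camera images.
- socket_case: Blue steel socket-set case, 116 (x) x 190 (y) x 46 mm high shut, fixed on a timber riser block 112 x 196 x 40 mm on the bench; neither can move. Origin: centre of the case's underside, 40 mm above the bench. x points level from the front to the hinged back, y along its width, z up. Front wall at x = -52 mm; front of lid and riser no further out than -58 mm.
- lid_hinge (a point): Middle of the lid's hinge line, at x = +55.5, y = 0, z = +30.5 mm in the case's frame; the line runs along the case's y. The lid is 190 mm wide, 15 mm thick, its top 15 mm above the hinge line when shut, and weighs about 0.35 kg with its tab: about 2 N at the tab; less than 1 N there tips it forward.
- socket_case_lid (a joint): Lid angle (rad): 0 shut and level, growing as it opens up and back, 1.75 at its stop; starts between 1.30 and 1.52. Hinge friction (0.05 N m) keeps it standing between about 1.2 and 1.55 (beyond, it leans back to the stop); tipped further forward it falls by itself and, if not caught, slams at about 3 to 4 rad/s.
- tab_edge (a point): Middle of the outer edge, on the underside, of the lid's steel finger tab: a plate 60 mm wide, 3 mm thick, 25 mm beyond the middle of the lid's front edge. Shut, the point is at x = -78, y = 0, z = +34 mm in the case's frame, free air below it; open, the tab stands at the top of the lid, free on both sides. It turns with the lid, 133.5 mm from the hinge line.
- m12_bolt: Loose steel bolt 67 mm tall, 22 mm wide, standing on its head to the right of the case. Origin at the middle of its underside.
- black_tape: Loose roll of black tape, 72 mm across, 18 mm high, lying to the right of the case, nearer the robot than the bolt. Origin at the centre of its underside.
- wrench_10: Loose small steel wrench, 28 x 135 x 5 mm, lying along the left side of the case. Origin at the centre of its underside.

How it is judged (in metres and radians):
On the way:
1. the lid, tipped forward and still at least a little open, is borne on a finger without falling (value of joint socket_case_lid between 0.04 and 0.9 rad and contact force between the fingers and socket_case_lid above 0.2 N and velocity of joint socket_case_lid above -1.2 rad/s), for 0.3 s.
At the end, for the whole second after the job is handed in: The lid is shut (angle under 0.03 rad, about 4 mm at the tab), and bolt, tape and wrench are within 20 mm of where they were (value of joint socket_case_lid below 0.03 rad and contact force between the arm and socket_case_lid below 0.1 N and distance of each of m12_bolt, black_tape, wrench_10 from where it was at the start of the episode below 0.02 m); the robot touches nothing.
It fails at once if the lid slams: it comes down faster than 2 rad/s in the last 0.3 rad (value of joint socket_case_lid below 0.3 rad and velocity of joint socket_case_lid below -2 rad/s).
It fails at once if the lid is pinched or forced: more than 12 N on it (contact force between any of the fingers, the arm and socket_case_lid above 12 N).
It fails at once if the bolt, tape or wrench is lifted or pushed away by more than 20 mm (distance of any of m12_bolt, black_tape, wrench_10 from where it was at the start of the episode above 0.02 m).
It also fails if it takes over 48 s, if anything falls off the work surface, if the arm or the gripper's body presses on something with over 40 N, if the wrist force passes 120 N, or if a joint passes its speed limit or range.

## Working session

There is one attempt and no reset: what is moved stays moved. The work goes in short steps, each a Python script; the robot and the scene stay as the last script left them, time stands still between calls to the robot, and variables do not carry over. Pictures are saved under pics/ and viewed, at most 10 in all, crops included, and the job is handed in when it is done.

```bash
mkdir -p pics; ls; python3 - <<'E'
from bench import bot, solve_ik, imaging
import cv2
for n in ("scene","top"):
    cv2.imwrite(f"pics/{n}0.png", imaging.capture(n)); m=imaging.camera_model(n); print(n,m)
s=bot.get_state(); print(s)
E
```

```text
pics
scene {'K': array([[541.73052083,   0.        , 317.20325668],
       [  0.        , 541.73052083, 239.78730127],
       [  0.        ,   0.        ,   1.        ]]), 'k1': -0.11449113565681561, 'position': array([ 228.59936208, -422.96576149,  594.06182917]), 'rotation': array([ 0.91026132, -0.01968041, -0.54727116])}
top {'K': array([[533.74612361,   0.        , 315.16041927],
       [  0.        , 533.74612361, 237.05539274],
       [  0.        ,   0.        ,   1.        ]]), 'k1': 0.01431165304029421, 'position': array([505.28022268, 146.9579738 , 920.53304953]), 'rotation': array([ 0.10383273,  0.01554484, -1.56437143])}
{'t': 0.1, 'qpos': array([-1.40920491e+00,  3.26842327e-01, -1.93511212e-01,  1.05202880e+00,
       -2.37979874e-05,  1.43660499e+00]), 'joint_velocities': array([ 0.00066235, -0.00224021,  0.00143369, -0.00082586, -0.00017318,
       -0.00046747]), 'effort': array([-2.05714114e-04, -4.44239080e+01,  2.63037354e+01,  7.87292694e-03,
       -1.86489310e-04,  9.18372365e-06]), 'tcp_pos': array([ 160.23851405, -525.56845303,  230.58472589]), 'orientation': array([-3.14001771e+00, -1.88607081e-04,  2.95782625e-01]), 'contact_force': array([-0.02302175, -0.52451819,  0.24138513]), 'wrist_torque': array([ 0.01328258, -0.03046795,  0.0428713 ]), 'gripper_force': 0.0, 'opening': 1.0029845435228635}
```

View pics/scene0.png

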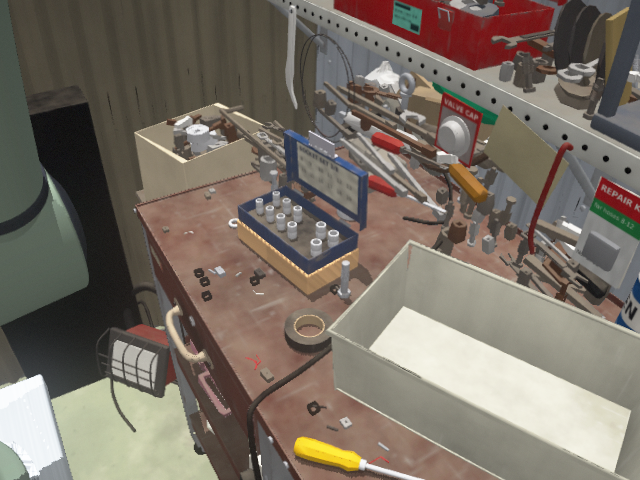

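View pics/top0.png

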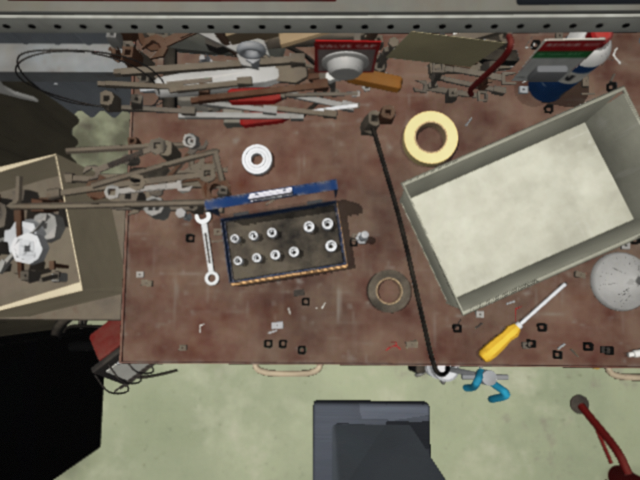

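The scene view shows the case open, with the lid tab at the top near (322,140), the bolt at (345,280) and the tape at (308,330). In the top view the case body spans about (225–347, 203–285), with the lid's top edge from (206,208) to (337,185). The wrench is at (208,250), the bolt at (363,238) and the tape at (389,291). I'll zoom in next.

```bash
python3 - <<'E'
import cv2,numpy as np
a=cv2.imread("pics/top0.png")[170:300,190:420]
cv2.imwrite("pics/topz.png",cv2.resize(a,None,fx=3.4,fy=3.4,interpolation=cv2.INTER_CUBIC))
a=cv2.imread("pics/scene0.png")[120:300,220:390]
cv2.imwrite("pics/scenez.png",cv2.resize(a,None,fx=3.3,fy=3.3,interpolation=cv2.INTER_CUBIC))
E
```

```text
(no output)
```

View pics/topz.png

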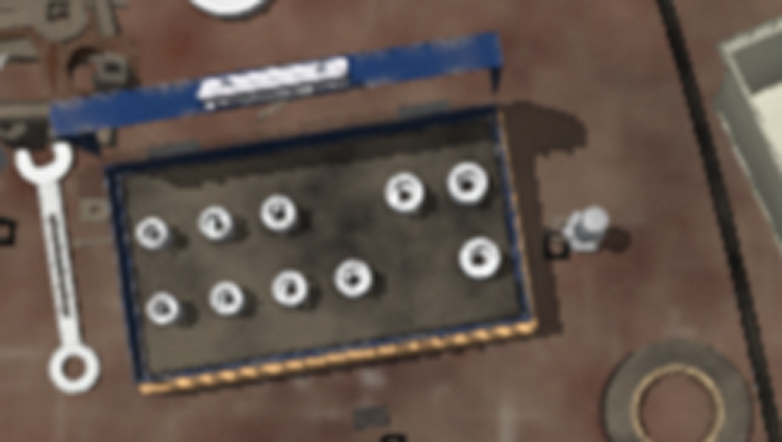

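View pics/scenez.png

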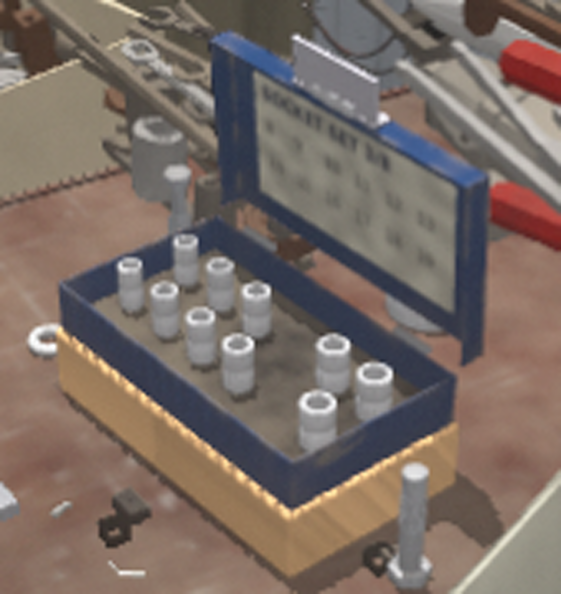

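Base rim corners in the top zoom: (106,170), (498,108), (527,322), (138,382). In the scene zoom they are (215,220), (455,378), (292,458), (60,287). The tab's outer edge runs (295,37)–(380,83) in the scene zoom and about (203,80)–(347,58) in the top zoom.

```bash
cat > h.py <<'E'
from bench import bot, solve_ik, imaging
import numpy as np, cv2
from scipy.spatial.transform import Rotation as Ro
def ray(n,uv,m=None):
    m=m or imaging.camera_model(n); K=m["K"]
    d=(np.array(uv,float)-K[:2,2])/K[0,0]; s=d.copy()
    for _ in range(20): s=d/(1+m["k1"]*(s@s))
    v=Ro.from_euler("xyz",m["rotation"]).apply([s[0],-s[1],-1.]) 
    return m["position"],v/np.linalg.norm(v)
def plane(n,uv,z):
    p,v=ray(n,uv); return p+v*(z-p[2])/v[2]
def tri(uva,uvb):
    (p,u),(q,w)=ray("scene",uva),ray("top",uvb)
    t=np.linalg.lstsq(np.c_[u,-w],q-p,rcond=None)[0]
    a,b=p+u*t[0],q+w*t[1]; return (a+b)/2,np.linalg.norm(a-b)
E
python3 - <<'E'
from h import *
np.set_printoptions(precision=1,suppress=True)
T=lambda p:np.array(p)/3.4+(190,170)
S=lambda p:np.array(p)/3.3+(220,120)
tc=[(106,170),(498,108),(527,322),(138,382)]; sc=[(215,220),(455,378),(292,458),(60,287)]
for a,b in zip(tc,sc): print(plane("top",T(a),70.5),plane("scene",S(b),70.5),*tri(S(b),T(a)))
for a,b in zip([(203,80),(347,58)],[(295,37),(380,83)]): print("tab",*tri(S(b),T(a)))
for a,b in zip([(52,105),(500,35)],[(215,35),(487,172)]): print("lid far top",*tri(S(b),T(a)))
print("bolt",plane("top",T((595,218)),67),"tape",plane("top",T((680,410)),9))
print("wr",plane("top",T((44,165)),5),plane("top",T((74,367)),5))
E
```

```text
[620.7 312.3  70.5] [619.2 309.3  70.5] [621.  312.8  68. ] 0.05628428675721698
[651.1 126.8  70.5] [651.7 126.4  70.5] [651.4 126.6  70.4] 0.6516601326313903
[549.8 113.   70.5] [552.4 113.9  70.5] [550.5 112.6  72.2] 1.8974986127485183
[520.7 294.8  70.5] [518.7 292.3  70.5] [520.4 295.4  68.1] 0.8132555816646373
tab [636.6 249.8 202.6] 6.208515941908525
tab [646.9 191.7 201.8] 4.2119653065469205
lid far top [629.8 316.7 176.4] 8.284512588313746
lid far top [662.4 128.8 181.8] 0.44522877004418654
bolt [599.3  80.8  67. ] tape [509.6  34.3   9. ]
wr [632.  356.8   5. ] [529.2 338.7   5. ]
```

Checks: the rim is 188 x 103 mm, its corners triangulate at about 70 mm height, and the tab edge is at about 202 mm. That fits the hinge near (640,221,70.5), a case yaw of about 0.16 and the lid at about 1.5 rad.

My plan is to straddle the tab with a narrow gap. The rear fingertip tips the lid and the front finger catches it. The tool then turns with the lid as it comes down. First I'll check the IK along that path.

```bash
cat >> h.py <<'E'
PSI=0.160; XD=np.array([np.cos(PSI),np.sin(PSI),0]); Z=np.array([0,0,1.])
HINGE=np.array([640.4,220.6,70.5])
def tab(th): return HINGE+XD*(-133.5*np.cos(th)+3.5*np.sin(th))+Z*(133.5*np.sin(th)+3.5*np.cos(th))
def pose(th,al,g,over=15,sgn=1,back=0,down=0):
    """front pad face through tab edge at lid angle th, tool al below level, tips `over` past the edge"""
    zt=XD*np.cos(al)-Z*np.sin(al); n=XD*np.sin(al)+Z*np.cos(al)
    y=sgn*n; R=np.c_[np.cross(y,zt),y,zt]
    return tab(th)+(over-back)*zt+g/2*n-Z*down, Ro.from_matrix(R).as_euler("xyz")
E
python3 - <<'E'
from h import *
np.set_printoptions(precision=2,suppress=True)
for sgn in (1,-1):
  for th,al in [(1.5,1.5),(1.2,1.2),(.9,.9),(.6,.6),(.4,.4),(.2,.4),(0,.4),(0,.3),(0,.2),(0,.1),(0,0)]:
    p,o=pose(th,al,12,sgn=sgn); print(sgn,th,al,p,o,solve_ik(p,o))
E
```

```text
1 1.5 1.5 [641.48 220.77 189.38] [3.07 0.   1.73] [ 0.22  0.54  0.03  0.99 -0.    1.64]
1 1.2 1.2 [606.75 215.17 184.39] [2.77 0.   1.73] [ 0.24  0.29 -0.45  0.46 -0.03  1.65]
1 0.9 0.9 [575.03 210.05 169.23] [2.47 0.   1.73] [ 0.26  0.17 -0.87 -0.14 -0.06  1.65]
1 0.6 0.6 [549.14 205.87 145.25] [2.17 0.   1.73] [ 0.29  0.36 -1.24 -1.   -0.11  1.64]
1 0.4 0.4 [536.3 203.8 125.4] [1.97 0.   1.73] None
1 0.2 0.4 [527.86 202.44 100.14] [1.97 0.   1.73] None
1 0 0.4 [524.55 201.9   73.69] [1.97 0.   1.73] None
1 0 0.3 [524.5 201.9  75.3] [1.87 0.   1.73] None
1 0 0.2 [524.3  201.86  76.9 ] [1.77 0.   1.73] None
1 0 0.1 [523.93 201.8   78.47] [1.67 0.   1.73] None
1 0 0 [523.41 201.72  80.  ] [1.57 0.   1.73] None
-1 1.5 1.5 [641.48 220.77 189.38] [-3.07  0.   -1.41] [ 0.22  0.54  0.03  0.99 -0.   -1.51]
-1 1.2 1.2 [606.75 215.17 184.39] [-2.77  0.   -1.41] [ 0.24  0.29 -0.45  0.46 -0.03 -1.5 ]
-1 0.9 0.9 [575.03 210.05 169.23] [-2.47  0.   -1.41] [ 0.26  0.17 -0.87 -0.14 -0.06 -1.49]
-1 0.6 0.6 [549.14 205.87 145.25] [-2.17  0.   -1.41] [ 0.29  0.36 -1.24 -1.   -0.11 -1.5 ]
-1 0.4 0.4 [536.3 203.8 125.4] [-1.97  0.   -1.41] None
-1 0.2 0.4 [527.86 202.44 100.14] [-1.97  0.   -1.41] None
-1 0 0.4 [524.55 201.9   73.69] [-1.97  0.   -1.41] None
-1 0 0.3 [524.5 201.9  75.3] [-1.87  0.   -1.41] None
-1 0 0.2 [524.3  201.86  76.9 ] [-1.77  0.   -1.41] None
-1 0 0.1 [523.93 201.8   78.47] [-1.67  0.   -1.41] None
-1 0 0 [523.41 201.72  80.  ] [-1.57  0.   -1.41] None
```

```bash
python3 - <<'E'
from h import *
np.set_printoptions(precision=2,suppress=True)
for th in (.6,.45,.3,.15,0,-.06):
  for back in (0,40):
    for al in np.arange(.4,1.2,.04):
      p,o=pose(th,al,24,over=10,back=back); q=solve_ik(p,o)
      if q is not None: print(th,back,round(al,2),p,q); break
E
```

```text
0.6 0 0.56 [548.23 205.73 153.62] [ 0.29  0.38 -1.27 -1.08 -0.11  1.64]
0.6 40 0.6 [515.82 200.5  175.61] [ 0.3   0.21 -1.29 -0.89 -0.12  1.65]
0.45 0 0.6 [538.07 204.09 135.98] [ 0.29  0.39 -1.27 -1.06 -0.11  1.65]
0.45 40 0.64 [506.55 199.   159.26] [ 0.3   0.22 -1.29 -0.86 -0.11  1.66]
0.3 0 0.64 [530.51 202.87 116.95] [ 0.29  0.42 -1.27 -1.05 -0.11  1.65]
0.3 40 0.68 [499.93 197.93 141.49] [ 0.3   0.24 -1.28 -0.84 -0.11  1.66]
0.15 0 0.64 [525.59 202.07  97.56] [ 0.29  0.5  -1.3  -1.15 -0.11  1.65]
0.15 40 0.72 [496.15 197.32 122.71] [ 0.3   0.27 -1.27 -0.82 -0.11  1.66]
0 0 0.68 [523.73 201.77  77.04] [ 0.29  0.53 -1.28 -1.13 -0.1   1.65]
0 40 0.76 [495.3  197.18 103.37] [ 0.3   0.31 -1.26 -0.8  -0.1   1.67]
-0.06 0 0.68 [523.76 201.78  69.03] [ 0.29  0.57 -1.28 -1.16 -0.1   1.65]
-0.06 40 0.76 [495.33 197.19  95.35] [ 0.3   0.34 -1.26 -0.84 -0.1   1.67]
```

```bash
python3 - <<'E'
from h import *
bot.grip(0.36)
th=1.48
p,o=pose(th,th,30,over=12,back=90); p=p-XD*3
bot.move_ptp(p,o)
p2,o2=pose(th,th,30,over=12,back=25); bot.movel(p2-XD*8,o2,max_speed=120,threshold=4)
s=bot.get_state(); print(s["t"],s["tcp_pos"],p2,s["contact_force"],s["opening"])
a=imaging.capture("scene")[80:280,200:440]; b=imaging.capture("top")[150:350,150:390]
cv2.imwrite("pics/c1.png",np.hstack([cv2.resize(x,(400,333)) for x in (a,b)]))
E
```

```text
4.4583 [637.97228537 220.08499273 218.66243992] [645.47474573 221.41895973 218.07396878] [ 0.58919938 -0.29617408 -0.168924  ] 0.3623899740241019
```

View pics/c1.png

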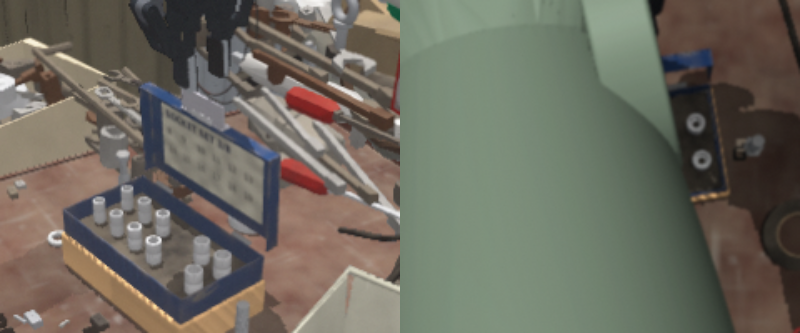

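The view shows the front fingertip at (187,85) and the rear fingertip at (215,75), just above the tab at (182–225, 92–125) and straddling it. I'll descend and narrow the gap around the tab.

```bash
python3 - <<'E'
from h import *
np.set_printoptions(precision=2,suppress=True)
th=1.48
p2,o2=pose(th,th,30,over=12); print(bot.movel(p2-XD*8,o2,max_speed=60,threshold=2.5))
s=bot.get_state(); print(s["t"],s["tcp_pos"],s["contact_force"])
p,o=pose(th,th,13,over=12); print(bot.movel(p,o,max_speed=40,threshold=2.5))
for g in (.3,.24,.19,.155):
    bot.grip(g,20); s=bot.get_state(); print(s["t"],s["opening"],s["contact_force"],s["gripper_force"])
print(s["tcp_pos"],p)
a=imaging.capture("scene")[90:240,240:390]
cv2.imwrite("pics/c2.png",cv2.resize(a,(600,600),interpolation=cv2.INTER_CUBIC))
E
```

```text
False
5.125 [639.59 220.45 192.66] [-0.24  0.23  0.29]
False
5.6 0.2981831672095078 [ 0.3   1.18 -0.08] 0.0
5.825 0.24279464036497558 [ 0.03 -0.13 -0.32] 0.0
6.05 0.1929370128222266 [0.55 0.88 0.15] 0.0
6.2667 0.15473343686336263 [-0.08 -1.15 -0.47] 0.0
[639.36 220.46 192.42] [639.36 220.43 192.41]
```

View pics/c2.png

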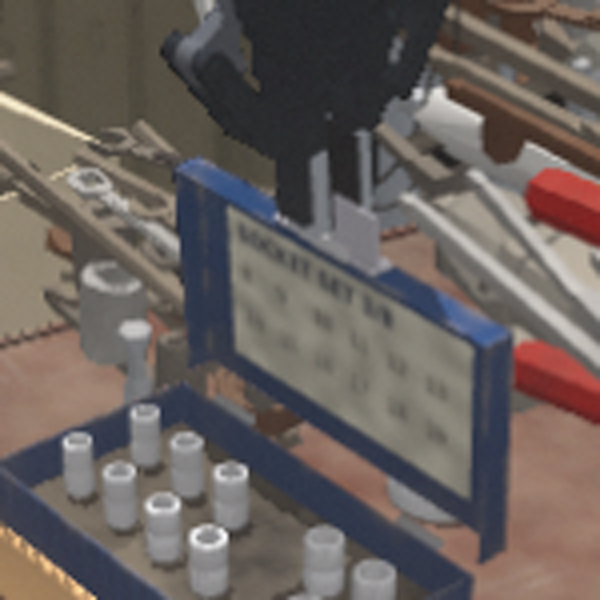

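The front finger is at (300,205), in front of the tab (355,230), and the rear finger is behind it. The tab is straddled with clearance. Now I'll tip the lid and follow it down to 0.8 rad.

```bash
python3 - <<'E'
from h import *
np.set_printoptions(precision=2,suppress=True)
for th in np.arange(1.40,.79,-.1):
    p,o=pose(th,th,13,over=12); bot.movel(p,o,max_speed=40)
    s=bot.get_state(); print(round(th,2),s["t"],s["contact_force"],s["gripper_force"])
bot.dwell(.4)
F=[]
for _ in range(5): bot.dwell(.05); F.append(bot.get_state()["contact_force"])
print(np.mean(F,0))
a=imaging.capture("scene")[90:270,230:410]
cv2.imwrite("pics/c3.png",cv2.resize(a,(600,600),interpolation=cv2.INTER_CUBIC))
E
```

```text
1.4 6.7083 [ 0.53 -0.06 -0.79] 0.0
1.3 7.1667 [0.07 0.22 0.25] 0.0
1.2 7.625 [0.17 0.04 0.99] 0.0
1.1 8.0833 [-1.45 -0.22 -2.34] 0.5214539542794228
1.0 8.5417 [-0.39 -0.33 -0.92] 0.632703211158514
0.9 9.0 [ 0.41 -0.34 -1.08] 0.7259019836783409
0.8 9.4583 [-2.02 -0.53  1.27] 0.8027349784970284
[-0.14 -0.17 -0.81]
```

View pics/c3.png

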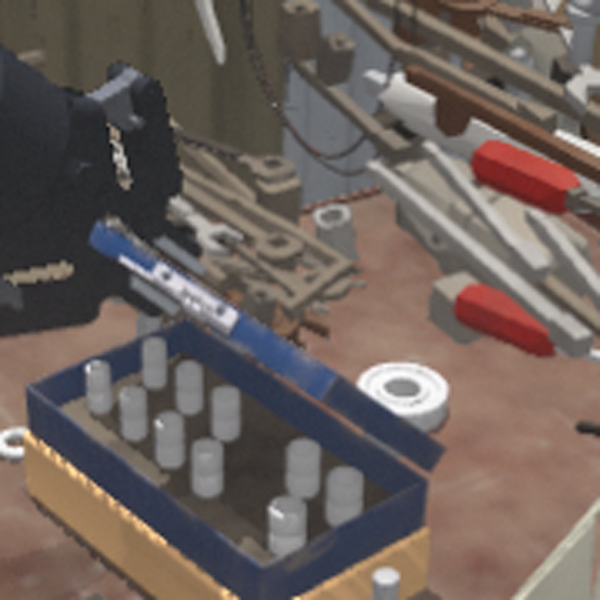

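The lid is borne at about 0.8 rad, with the pad force rising smoothly to 0.8 N. The picture shows it lying on the fingers at (110,240), well clear of the case. I'll lower it further, keeping the tool at 0.78 and widening the gap slightly so the upper finger stays clear.

```bash
python3 - <<'E'
from h import *
np.set_printoptions(precision=2,suppress=True)
gs=list(np.arange(16,35,3))+[34]*20
for k,th in enumerate(np.arange(.73,.11,-.06)):
    g=gs[k]
    if k<7: bot.grip(g/85)
    p,o=pose(th,max(th,.78),g,over=11); bot.movel(p,o,max_speed=30)
    s=bot.get_state(); print(round(th,2),s["t"],round(s["opening"]*85,1),s["contact_force"],s["gripper_force"])
print(s["tcp_pos"]-p)
a=imaging.capture("scene")[120:300,220:400]
cv2.imwrite("pics/c4.png",cv2.resize(a,(600,600),interpolation=cv2.INTER_CUBIC))
E
```

```text
0.73 10.7833 16.1 [-3.   -1.88 -0.06] 0.9084653816535138
0.67 11.3667 19.1 [-0.86 -0.1  -0.78] 0.9151027444750071
0.61 11.95 22.2 [-1.71 -0.49 -2.04] 0.9733508946374059
0.55 12.5333 24.8 [-1.84  0.21 -2.48] 1.0132553474977612
0.49 13.1167 28.0 [-0.93 -0.36 -0.9 ] 1.0487514361739159
0.43 13.7 30.8 [-0.22 -0.22 -1.32] 1.0808547958731651
0.37 14.2833 34.1 [-0.93 -0.66 -1.86] 1.1126953549683094
0.31 14.7 34.0 [-0.42 -0.54 -1.73] 1.1480559781193733
0.25 15.1167 33.9 [-1.55 -0.29 -1.66] 1.1488428432494402
0.19 15.5333 34.4 [-0.68 -0.31 -2.86] 1.173748942092061
0.13 15.95 33.8 [-0.48 -0.66 -2.17] 1.1537723243236542
[-0.03 -0.03 -0.31]
```

View pics/c4.png

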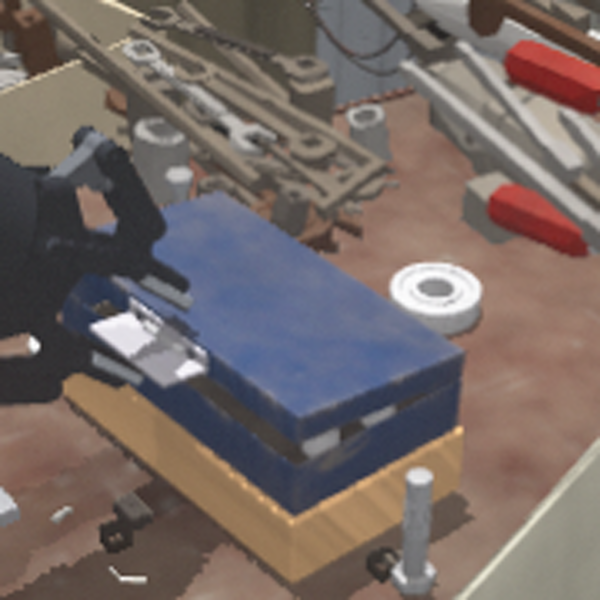

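The lid is nearly shut: the tab at (165,350) rests on the lower finger and the upper finger is clear above the lid. I'll lower it until the load leaves the pad, open a little to release, and withdraw.

```bash
python3 - <<'E'
from h import *
np.set_printoptions(precision=2,suppress=True)
for th in (.09,.06,.04,.025,.01,-.005,-.015):
    p,o=pose(th,.78,34,over=11); bot.movel(p,o,max_speed=20)
    s=bot.get_state(); print(th,s["t"],s["contact_force"],s["gripper_force"])
    if s["gripper_force"]<.1: break
for g in (38,42,46,50,54):
    bot.grip(g/85); s=bot.get_state(); print(g,s["t"],s["contact_force"],s["gripper_force"])
a=imaging.capture("scene")[120:300,220:400]
cv2.imwrite("pics/c5.png",cv2.resize(a,(600,600),interpolation=cv2.INTER_CUBIC))
E
```

```text
0.09 16.4167 [-0.29 -0.15 -2.16] 1.0770893655717373
0.06 16.7667 [-0.48 -0.84 -2.43] 0.991065725684166
0.04 17.05 [-0.62  0.23 -3.  ] 0.9816392697393894
0.025 17.3 [ 0.22 -0.5  -1.79] 1.0004240088164806
0.01 17.55 [-0.48 -0.56  0.07] 0.10922230314463377
-0.005 17.8 [-0.55  0.05 -0.77] 0.0
38 18.0167 [-0.2  -0.26  0.86] 0.0
42 18.2333 [-0.16  0.28  0.59] 0.0
46 18.45 [-0.35 -0.43  0.4 ] 0.0
50 18.6667 [ 0.46  0.1  -0.23] 0.0
54 18.8833 [0.56 0.08 0.82] 0.0
```

View pics/c5.png

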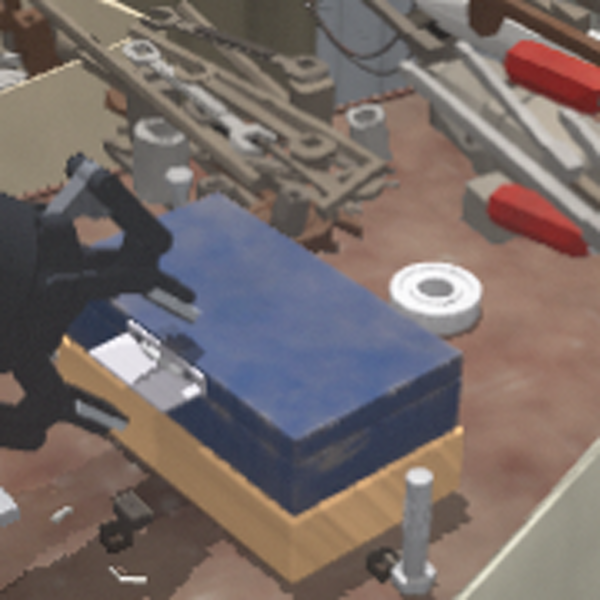

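The lid is flush on the base, with its front right corner meeting at (295,440). The lower finger at (100,415) is below and outside the tab, and the upper finger is clear. I'll withdraw along the tool axis.

```bash
python3 - <<'E'
from h import *
zt=XD*np.cos(.78)-Z*np.sin(.78)
p=bot.get_state()["tcp_pos"]
for d in (60,45,35):
    try: bot.movel(p-zt*d,max_speed=60); print("back",d); break
    except bot.IKError: pass
q=bot.get_state()["tcp_pos"]
for al in (.9,1.1,1.3):
    o=pose(0,al,34)[1]
    try: bot.movel(q+Z*100,o,max_speed=120); print("up",al); break
    except bot.IKError: pass
bot.dwell(.3); s=bot.get_state(); print(s["t"],s["tcp_pos"],s["contact_force"])
a=imaging.capture("scene")[100:380,180:400]
cv2.imwrite("pics/c6.png",cv2.resize(a,(471,600)))
E
```

```text
back 60
up 0.9
21.3667 [485.83024031 195.62673612 219.05200916] [ 1.11388798 -0.38952286  0.27464259]
```

View pics/c6.png

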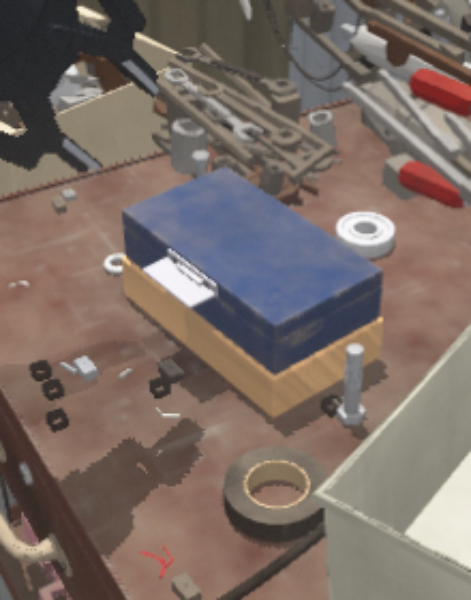

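The lid is fully shut and the hand is well clear. The bolt (352,385), the tape (275,490) and the visible end of the wrench (117,265) look undisturbed, so I'm handing in.

```bash
python3 -c "
from bench import bot
print(bot.sign_off())"
```

```text
the job is handed in; nothing more can be done
None
```

I tipped the lid forward, caught it on the front finger at about 1.1 rad and lowered it shut without a slam; the hand finished clear with nothing visibly disturbed, and I handed the job in at about 21 s (no verdict was returned).

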